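# Unlock the rice cooker's slide table and pull its tray out

## Task

The rice cooker is about to steam, so bring it forward on its slide table. Draw the lock pin up out of its bore, park it pushed well into the side notch of the same bracket, hanging upright with its collar down on the plate, and let go of it; only then pull the tray gently all the way out to its stop. The saucers and the strainer cup must ride along standing as they are, and the other things on the shelf stay where they are.

Things in the scene. Friction and masses are not known exactly. Their poses are not given: they have to be found in the camera images.
- slide_table: Fixed low slide table: steel frame 330 deep (x), 310 wide (y), 36 high, white tray board on runners. Origin on the shelf under its centre; x from its front to its back, y to its left, z up. On its left side near the front stands the lock bracket: a level steel plate 5 thick, top face 50 above the shelf, 50 wide in x, from 25 inboard of the bore to 30 outboard of the notch's home.
- lock_pin: Loose pin, about 60 g. Origin on its axis at the collar's underside, z up to the knob. Shank 10 diameter, 42 long below the origin; collar 21 diameter, 4 thick; thin neck; black knob 24 diameter, from 12 to 37 above the origin. At the start it stands in the bore, collar on the plate, shank through plate and tray board (12 mm holes), so the tray is locked.
- bore (a point): Centre of the bore in the lock plate, at the plate's top face. The notch's home is 57.5 mm from it towards the table's +y.
- notch (a point): Home of the parked pin's origin: on the notch's centre line at the plate's top face; axes as the slide table's. The notch is a slot 13 wide (x) open to +y. Its closed end stops the pin 0.5 mm inboard of this point; straight sides run to 16 mm outboard, then flare to a mouth about 25 wide, 30 outboard. Free below down to the shelf.
- tray_grip (a point): Middle of the tray's handle, the top bar of a cut-out handle on the front board: 12 thick (x), 18 high, 130 long (y), this point 79 above the shelf, 27 of opening under the bar over the middle 100. Moves with the tray. Behind the bar the strainer stands 45 and the cooker 115 away; the saucers, 7 behind it, begin 28 to the right of the middle and are lower than the bar.
- tray_deck (a point): Point on the tray board's top face (30 above the shelf), 64 mm behind the handle's middle; axes as the slide table's. Moves with the tray.
- tray (a joint): Slide of the tray with the rice cooker on it (2.8 kg, cooker 205 x 190 x 155 high): 0 = shut, grows as it comes out to the front (slide table's -x), stop at 0.100 m. About 3 N friction, stays where it is left.
- saucer_low: Lower white ceramic saucer, 110 in diameter, 13.5 high, on the tray at the front right. Origin: centre of its underside.
- saucer_top: Upper saucer of the stack, alike, its origin 13.5 above the lower one's.
- strainer: Stainless tea strainer cup, 54 wide, 42 high, with a small tab, on the tray between handle and cooker, left of the middle. Origin: centre of its underside.
- lunch_box: Teal closed lunch box with side latches, 114 x 198 x 60 high, on the shelf. Origin: centre of its underside.
- tap_light: White battery tap light, 84 in diameter, 31 high, with a small toggle, on the shelf. Origin: centre of its underside.
- tea_can: Steel tea canister, 76 in diameter, 115 high, on the shelf. Origin: centre of its underside.
- teacup: White handleless teacup, 72 in diameter, 80 high, on the shelf. Origin: centre of its underside.
- salt_jar: Glass jar with a white cap, 60 in diameter, 85 high, on the shelf. Origin: centre of its underside.

How it is judged:
On the way, in this order (a step that is already met when the one before it is completed fails the run):
1. the pin is drawn up clear of the bore (its tip above the plate) while the tray is still shut (z of lock_pin in the frame of slide_table above 0.092 m and value of joint tray below 0.01 m), for 0.1 s.
2. the pin hangs parked in the side notch, collar on the plate and let go, the tray still shut (x of lock_pin in the frame of notch between -0.004 and 0.004 m and y of lock_pin in the frame of notch between -0.006 and 0.009 m and z of lock_pin in the frame of notch between -0.003 and 0.003 m and angle between lock_pin's own z axis and vertical below 0.12 rad and contact force between lock_pin and the fingers below 0.05 N and value of joint tray below 0.01 m), for 0.3 s.
3. the tray is out to its stop (value of joint tray above 0.095 m), for 0.2 s.
At the end, for the whole second after the job is handed in: Pin at rest in the notch: within 4 mm of its centre line, 6 mm inboard to 9 mm outboard of home, collar within 3 mm of the plate, upright to 0.12 rad, released. Tray out past 95 mm, at rest. Saucers (concentric to 12 mm) and strainer stand on it, upright to 0.1 rad, height to 4 mm (x of lock_pin in the frame of notch between -0.004 and 0.004 m and y of lock_pin in the frame of notch between -0.006 and 0.009 m and z of lock_pin in the frame of notch between -0.003 and 0.003 m and angle between lock_pin's own z axis and vertical below 0.12 rad and contact force between lock_pin and the fingers below 0.05 N and value of joint tray above 0.095 m and velocity of joint tray below 0.02 m/s and linear speed of lock_pin below 0.02 m/s and z of saucer_low in the frame of tray_deck between -0.004 and 0.004 m and angle between each of saucer_low, saucer_top, strainer's own z axis and vertical below 0.1 rad and z of saucer_top in the frame of tray_deck between 0.0095 and 0.0175 m and z of strainer in the frame of tray_deck between -0.004 and 0.004 m and horizontal distance between saucer_top and saucer_low below 0.012 m); the robot touches nothing.
It fails at once if the tray is jerked (faster than 0.35 m/s) (velocity of joint tray above 0.35 m/s).
It fails at once if something on the shelf is shifted by more than 20 mm (distance of any of lunch_box, tap_light, tea_can, teacup, salt_jar from where it was at the start of the episode above 0.02 m).
It fails at once if something on the tray is tipped over (angle between any of saucer_low, saucer_top, strainer's own z axis and vertical above 0.5 rad).
It also fails if it takes over 50 s, if anything falls off the work surface, if the arm or the gripper's body presses on something with over 40 N, if the wrist force passes 120 N, or if a joint passes its speed limit or range.

## Robot

A 7-joint arm with a two-finger parallel gripper is mounted at the origin on the work surface. World frame = base frame: x ahead of the robot, y to its left, z up, the work surface at z = 0. Lengths are in m, angles in rad, forces in N, time in s.
With the tool pointing down it reaches from about 0.4 to 0.85 m from the base axis. Payload 10.4 kg.
Tool frame: the origin (TCP) lies between the finger pads; the fingertips stand manip.tip_extent ahead of it and the grasp point (between the pads) lies 6 mm ahead of it (manip.tip_extent is the distance from the TCP to the fingertips, in m); z points along the fingers, y is the line along which they close (so a half turn about z gives the same grasp; the last joint's range is limited). The gripper opens to 85 mm and grips with 20 to 120 N. Pads are 22 mm wide; open, the fingers measure 114 mm over their backs; the gripper's body (76 mm by 85 mm) begins 54 mm behind the grasp point. The pads swing forward as they close: fully open they stand 13 mm farther back than shut.
Start: joints at [1.275, 0.332, -0.065, 1.46, 0.022, 1.35, -0.088], TCP at [0.168, -0.602, 0.225] pointing down, gripper open.
Joint ranges: [-2.6, 2.6], [-0.5, 2.12], [-1.47, 1.34], [0.16, 2.42], [-1.27, 4.41], [0.06, 2.06], [-2.6, 2.6]. Speed limits (rad/s): [2.22, 2.22, 2.79, 2.79, 3.14, 3.14, 3.14].

## Interface

Orientations are given as a unit quaternion [x, y, z, w].
In Python, from workcell import get_obs, optics, workorder, manip gives the robot as it stands.
- The arm moves only by the tool jog_arm, never from a script. Its argument "increments" is a list of rows, each a list of 7 numbers: the shift along the tool's x, y, z in m, then the turn, a rotation vector about the tool's x, y, z in rad, then the opening, from -1 (shut) to 1 (fully open). A call has 1 to 5 rows; each row is the pose to reach, as a shift and turn from the pose commanded when the call began, along the tool's axes at that moment; what a row does not reach only later rows make up. A row lasts 1/12 s, in which the tool goes at most 41.7 mm and 7.16 degrees, less where a joint would pass 70% of its speed; a pose out of reach is approached as far as the arm can. A call with a gripper value outside its range is refused whole. The fingers move at their own pace and stop on an object; "grip_force" is the grip in N (left out, the last holds). Time passes only in rows, so rows that repeat a pose let the fingers close. It gives the time, the measured TCP pose, the force, the opening and the grip force at its end, in the units of the state.
- get_obs(): the state, without advancing time (a new reading comes with each control period).
- optics.camera(name): name is "scene" or "top" or "wrist"; returns a dict with "color" (384x512x3 uint8, red, green, blue), "depth" (384x512 float32, m along the optical axis (not along the pixel's ray), 0 where there is no reading), "K" (3x3 intrinsics, pixels), "R" (3x3) and "t" (3): a world point X has camera coordinates R X + t. Camera axes: x right, y down, z forward; pixel columns grow to the right and rows downward; lengths in m; the calibration is good to about 2 mm. The wrist camera is an equidistant fisheye: a pixel r from the principal point sees the ray r / f radians off the axis. A picture is of the moment at which its call begins.
- workorder.hand_in(): hands the job in; it is judged then, once.
The state is a dict: "clock": time; "joint_pos": joint angles; "joint_velocities": joint speeds; "tau": joint torques, N m; "position": TCP position; "ee_rot": TCP orientation; "ft_force": force on the tool from outside, world axes, zero at the start; "torque": the same for the moment, N m; "grip_width": opening from 0.0 (shut) to 1.0 (fully open); "grasp_force": force on a finger pad.
Only numpy, scipy, OpenCV 4.12 (cv2) and the standard library are available. Lean on these libraries where they do the work, as an engineer would, in place of code of your own. Each camera call takes 0.05 s, during which the arm holds its last target. There are 200 camera calls.

## Working session

There is one attempt and no reset: what is moved stays moved. The work goes in short steps, Python scripts to look and compute and a tool call to move; the robot and the scene stay as the last step left them, time stands still between calls to the robot, and variables do not carry over. Pictures are saved under pics/ and viewed, at most 11 in all, crops included, and the job is handed in when it is done.

Besides the shell and the picture viewer there is one more tool, called after "Emit:" as name(argument=value, ...), one argument or row to a line, values as JSON. jog_arm: Moves the arm, as the interface text tells. Its arguments: {"type":"object","properties":{"increments":{"type":"array"},"grip_force":{"type":"number"}},"required":["increments"]}

```bash
mkdir -p pics
cat > h.py <<'E'
import numpy as np, cv2
from workcell import get_obs, optics, workorder, manip
from scipy.spatial.transform import Rotation as Ro
def snap(n,f,crop=None,s=1):
    c=optics.camera(n); np.savez('pics/'+f+'.npz',**c)
    im=c['color'][:,:,::-1]
    if crop: a,b,d,e=crop; im=im[b:e,a:d]
    cv2.imwrite('pics/'+f+'.png',cv2.resize(im,None,fx=s,fy=s,interpolation=cv2.INTER_CUBIC)); return c
def load(f): return dict(np.load('pics/'+f+'.npz'))
def px(c,u,v,z=None,d=None):
    "world point of a pixel: by depth, or on plane z"
    r=np.linalg.inv(c['K'])@[u,v,1.]; o=-c['R'].T@c['t']; w=c['R'].T@r
    if z is not None: return o+w*(z-o[2])/w[2]
    return o+w*(c['depth'][int(round(v)),int(round(u))] if d is None else d)
def proj(c,X):
    p=c['K']@(c['R']@np.asarray(X)+c['t']); return p[:2]/p[2]
E
python3 - <<'E'
from h import *
a=snap('scene','s0',s=1.5); b=snap('top','t0',s=1.5)
o=get_obs(); print(o, manip.tip_extent)
for c in (a,b): print(c['K'],-c['R'].T@c['t'],c['R'][2])
E
```

```text
{'clock': 0.1, 'joint_pos': array([ 1.27537618,  0.33281952, -0.06472621,  1.46085315,  0.02160316,
        1.34990798, -0.0884817 ]), 'joint_velocities': array([ 2.45023450e-04, -1.13109714e-03, -2.89488162e-04, -4.17685314e-03,
        1.40607312e-03, -2.45768233e-05,  3.16309634e-04]), 'tau': array([ 1.99645561e-03, -6.26746202e+01,  4.96578065e-02, -3.92430031e+01,
        1.63847033e-02,  7.00727760e-03, -4.10591736e-05]), 'position': array([ 0.16832271, -0.60154832,  0.22459079]), 'ee_rot': array([ 9.90706080e-01,  1.36018551e-01, -1.14025757e-04, -6.35989212e-04]), 'ft_force': array([ 0.04118656,  0.45777335, -0.70547913]), 'torque': array([ 0.00693503,  0.05237146, -0.00155356]), 'grasp_force': 0.0, 'grip_width': 1.0029959251445155} 0.025
[[377.54271325   0.         257.69859369]
 [  0.         377.54271325 191.59647885]
 [  0.           0.           1.        ]] [ 0.70233561 -0.64772214  0.87386919] [-0.13107215  0.63291298 -0.76304735]
[[367.87201114   0.         255.43881514]
 [  0.         367.87201114 191.10096111]
 [  0.           0.           1.        ]] [ 0.31891783 -0.02155483  1.14000184] [ 0.20241226  0.01542516 -0.97917891]
```

View pics/s0.png

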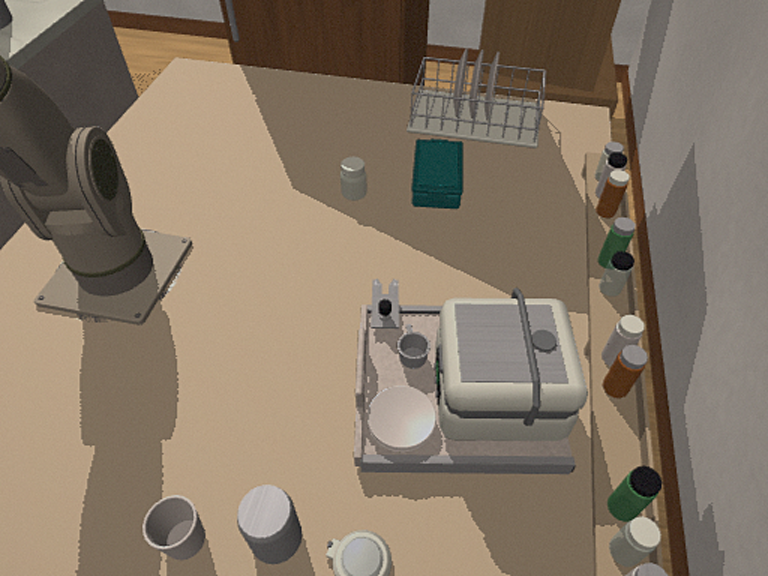

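View pics/t0.png

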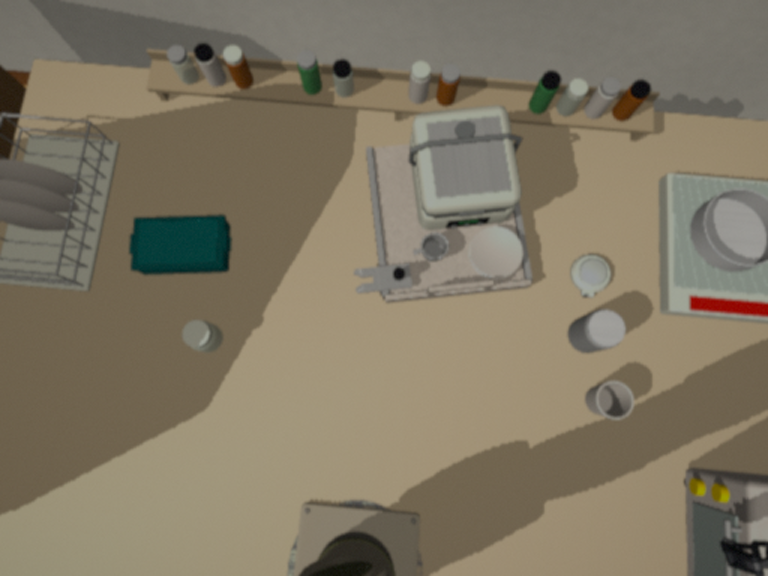

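The scene picture shows the table with pin knob at about (385,307)/1.5, bracket with notch facing up-left, handle bar along the tray's left edge (360,330–460)/1.5. The top picture shows the knob at (399,273)/1.5 and the notch slot at (355–380,280)/1.5. Next I enlarge both.

Run:
```python
from h import *
s=load('s0');t=load('t0')
A=cv2.resize(s['color'][180:320,230:310,::-1],None,fx=4.2,fy=4.2,interpolation=cv2.INTER_CUBIC)
B=cv2.resize(t['color'][165:205,230:360,::-1],None,fx=6,fy=6,interpolation=cv2.INTER_CUBIC)
cv2.imwrite('pics/s0c.png',A);cv2.imwrite('pics/t0c.png',B)
for u,v in [(255,203),(256,205),(257,203)]: print('knob s',px(s,u,v))
for u,v in [(266,181),(266,182),(265,181)]: print('knob t',px(t,u,v))
```

```text
knob s [ 0.56873718 -0.03703893  0.08897947]
knob s [ 0.57194662 -0.03931521  0.08408169]
knob s [ 0.57379312 -0.03526318  0.08813612]
knob t [ 0.56985425 -0.03313852  0.08610772]
knob t [ 0.56670626 -0.03338931  0.0866947 ]
knob t [ 0.57045    -0.03023778  0.0824678 ]
```

View pics/s0c.png

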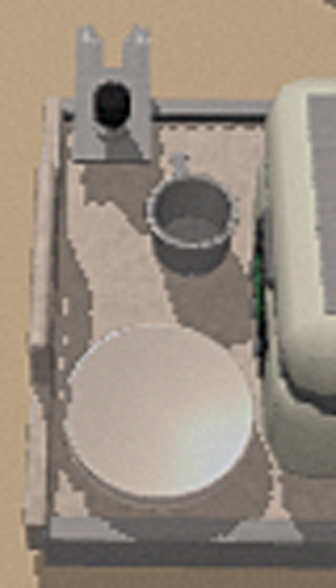

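View pics/t0c.png

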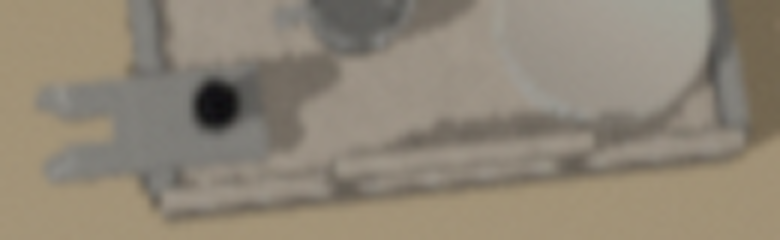

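Scene crop: knob centre (112,104), plate corners (73,160), (152,160), slot closed end about (113,68). Top crop: knob (215,103), slot closed end (117,131), plate's inboard corners (262,70), (266,152), handle's front edge from (165,205) to (745,140).

Run:
```python
from h import *
s=load('s0');t=load('t0')
S=lambda u,v,z:px(s,230+u/4.2-.4,180+v/4.2-.4,z)
T=lambda u,v,z:px(t,230+u/6-.4,165+v/6-.4,z)
def P(n,x): print(n,np.round(x,4))
P('knob T',T(215,103,.085)); P('knob S',S(112,104,.080))
for z in (.05,): 
  P('T slot end',T(117,131,z)); P('S slot end',S(113,68,z))
  P('T in corners',[T(262,70,z),T(266,152,z)]); P('S in corners',[S(152,160,z),S(73,160,z)])
  P('S tips',[S(145,26,z),S(82,26,z)]);P('T tips',[T(38,98,z),T(45,175,z)])
a,b=T(165,205,.07),T(745,140,.07);P('T handle',[a,b]);print(np.degrees(np.arctan2(*(a-b)[[0,1]])))
a,b=S(50,100,.07),S(30,530,.07);P('S handle',[a,b]);print(np.degrees(np.arctan2(*(a-b)[[0,1]])))
# handle bar depth points: z within 0.08-0.095 near front
for n,c in (('s',s),('t',t)):
  v,u=np.mgrid[0:384,0:512]; d=c['depth']; r=np.stack([(u-c['K'][0,2])/c['K'][0,0],(v-c['K'][1,2])/c['K'][1,1],np.ones_like(u)],-1)*d[...,None]
  W=(r-c['t'])@c['R']
  m=(d>0)&(W[...,2]>.075)&(W[...,2]<.1)&(W[...,0]>.48)&(W[...,0]<.56)&(W[...,1]<0)&(W[...,1]>-.35)
  q=W[m]; print(n,len(q),q.min(0),q.max(0),q.mean(0)); l=np.polyfit(q[:,1],q[:,0],1); print(l,np.degrees(np.arctan(l[0])))
```

```text
knob T [ 0.5677 -0.0317  0.085 ]
knob S [ 0.5715 -0.0339  0.08  ]
T slot end [0.5569 0.0161 0.05  ]
S slot end [0.5607 0.0197 0.05  ]
T in corners [[ 0.5953 -0.0544  0.05  ]
 [ 0.553  -0.0598  0.05  ]]
S in corners [[ 0.6014 -0.0502  0.05  ]
 [ 0.5517 -0.0608  0.05  ]]
S tips [[0.5744 0.0611 0.05  ]
 [0.532  0.052  0.05  ]]
T tips [[0.5703 0.0576 0.05  ]
 [0.531  0.05   0.05  ]]
T handle [[ 0.5175 -0.0117  0.07  ]
 [ 0.5765 -0.2954  0.07  ]]
-11.754917436750723
S handle [[ 0.53   -0.0314  0.07  ]
 [ 0.5877 -0.3159  0.07  ]]
-11.470972002512628
s 135 [ 0.53978667 -0.19781436  0.07703512] [ 0.55999759 -0.03301886  0.09243847] [ 0.55183852 -0.13666674  0.08789835]
[-0.12885678  0.53422808] -7.342489468229944
t 160 [ 0.53526002 -0.21083433  0.07530646] [ 0.55998987 -0.02542098  0.09173902] [ 0.54962087 -0.13868194  0.08481282]
[-0.09119485  0.53697379] -5.21066689007142
```

```bash
cat >> h.py <<'E'
def go(x,y,z,yaw):
    "shift and turn in tool axes from the present pose to TCP x,y,z, heading yaw deg, tool down"
    o=get_obs(); R=Ro.from_quat(o['ee_rot']); G=Ro.from_euler('z',yaw,degrees=True)*Ro.from_euler('x',180,degrees=True)
    d=R.inv().apply(np.array([x,y,z])-o['position']); w=(R.inv()*G).as_rotvec()
    print('pos',np.round(o['position'],4),'yaw',np.round(np.degrees(np.arctan2(R.as_matrix()[1,0],R.as_matrix()[0,0])),2),'shift',np.round(d,4),'turn',np.round(w,4),'n',round(np.linalg.norm(d)/.0417,1))
E
python3 - <<'E'
from h import *
s=load('s0');t=load('t0')
go(.57,-.033,.2,11.6)
e=np.radians(11.6); ex=np.array([np.cos(e),np.sin(e)]); ey=np.array([-ex[1],ex[0]]); b=np.array([.570,-.033])
for n,c in (('s',s),('t',t)):
  v,u=np.mgrid[0:384,0:512]; d=c['depth']; r=np.stack([(u-c['K'][0,2])/c['K'][0,0],(v-c['K'][1,2])/c['K'][1,1],np.ones_like(u)],-1)*d[...,None]
  W=(r-c['t'])@c['R']; q=(W[...,:2]-b); X=q@ex;Y=q@ey;Z=W[...,2]
  m=(d>0)&(Z>.074)&(Z<.1)&(X<-.02)&(X>-.1)&(Y>-.3)&(Y<.05)
  print(n,m.sum(),'X',np.percentile(X[m],[2,50,98]),'Y',np.percentile(Y[m],[1,50,99]),'Z',np.median(Z[m])); l=np.polyfit(Y[m],X[m],1); print(l,np.degrees(np.arctan(l[0])))
  m=(d>0)&(Z>.062)&(Z<.08)&(X>-.02)&(X<.07)&(Y>-.13)&(Y<-.02); print('strainer',m.sum(),np.percentile(X[m],[2,50,98]),np.percentile(Y[m],[2,50,98]))
E
```

```text
pos [ 0.1683 -0.6015  0.2246] yaw 15.64 shift [ 0.54   -0.4392  0.0251] turn [-0.0013  0.0001  0.0704] n 16.7
s 234 X [-0.04399325 -0.03803723 -0.03238407] Y [-0.1815421  -0.12618885 -0.05633229] Z 0.08777032834281606
[ 0.00464641 -0.03748272] 0.2662179534728012
strainer 164 [0.02435226 0.04540202 0.06882335] [-0.10476922 -0.0617877  -0.03603909]
t 198 X [-0.0470069  -0.04194851 -0.03499967] Y [-0.17900299 -0.11614702 -0.05369223] Z 0.08528020075602744
[ 0.00365173 -0.04141558] 0.20922774921008197
strainer 94 [0.02166576 0.04296661 0.06919953] [-0.10359168 -0.06560822 -0.03565295]
```

Emit:
jog_arm(
  increments=[
    [0.54,-0.44,0,0,0,0,0.2],
    [0.54,-0.44,0,0,0,0,0.2],
    [0.54,-0.44,0,0,0,0,0.2],
    [0.54,-0.44,0,0,0,0,0.2],
    [0.54,-0.44,0,0,0,0,0.2],
  ],
)

```text
clock: 0.52
position: [0.2891, -0.4297, 0.225]
ee_rot: [0.991, 0.136, -0.0, -0.0]
ft_force: [1.0, -0.6, -0.3]
grip_width: 0.601
grasp_force: 0.0
```

Emit:
jog_arm(
  increments=[
    [0.377,-0.307,0,0,0,0,0.2],
    [0.377,-0.307,0,0,0,0,0.2],
    [0.377,-0.307,0,0,0,0,0.2],
    [0.377,-0.307,0,0,0,0,0.2],
    [0.377,-0.307,0,0,0,0,0.2],
  ],
)

```text
clock: 0.93
position: [0.4092, -0.2595, 0.2253]
ee_rot: [0.991, 0.136, -0.0, 0.0]
ft_force: [0.2, -0.7, -1.1]
grip_width: 0.596
grasp_force: 0.0
```

```bash
python3 -c "
from h import *
go(.57,-.033,.2,11.5)"
```

```text
pos [ 0.4092 -0.2595  0.2253] yaw 15.62 shift [ 0.2159 -0.1749  0.0252] turn [0.0003 0.0002 0.0719] n 6.7
```

Emit:
jog_arm(
  increments=[
    [0.216,-0.175,0.025,0,0,0.072,0.1],
    [0.216,-0.175,0.025,0,0,0.072,0.1],
    [0.216,-0.175,0.025,0,0,0.072,0.1],
    [0.216,-0.175,0.025,0,0,0.072,0.1],
    [0.216,-0.175,0.025,0,0,0.072,0.1],
  ],
)

```text
clock: 1.35
position: [0.5293, -0.0904, 0.2064]
ee_rot: [0.995, 0.1, 0.0, 0.0]
ft_force: [0.5, -1.3, 0.4]
grip_width: 0.55
grasp_force: 0.0
```

```bash
python3 -c "
from h import *
go(.57,-.033,.2,11.5)"
```

```text
pos [ 0.5293 -0.0904  0.2064] yaw 11.48 shift [ 0.0513 -0.0482  0.0064] turn [ 0.0002 -0.     -0.0003] n 1.7
```

Emit:
jog_arm(
  increments=[
    [0.051,-0.048,0.006,0,0,0,0.1],
    [0.051,-0.048,0.006,0,0,0,0.1],
    [0.051,-0.048,0.006,0,0,0,0.1],
    [0.051,-0.048,0.006,0,0,0,0.1],
  ],
)

```text
clock: 1.68
position: [0.5692, -0.033, 0.1999]
ee_rot: [0.995, 0.102, -0.001, -0.001]
ft_force: [-0.3, 0.0, 0.2]
grip_width: 0.548
grasp_force: 0.0
```

```bash
python3 -c "
from h import *
go(.57,-.033,.2,11.5)
c=snap('wrist','w1',s=1.5);print(c['K'],c['R']@get_obs()['position']+c['t'])"
```

```text
pos [ 0.5692 -0.033   0.1999] yaw 11.71 shift [ 0.0008  0.0001 -0.0001] turn [-0.0013  0.001   0.0036] n 0.0
[[297.31863964   0.         252.56948922]
 [  0.         297.31863964 195.87346312]
 [  0.           0.           1.        ]] [0.00165203 0.02667037 0.16119158]
```

View pics/w1.png

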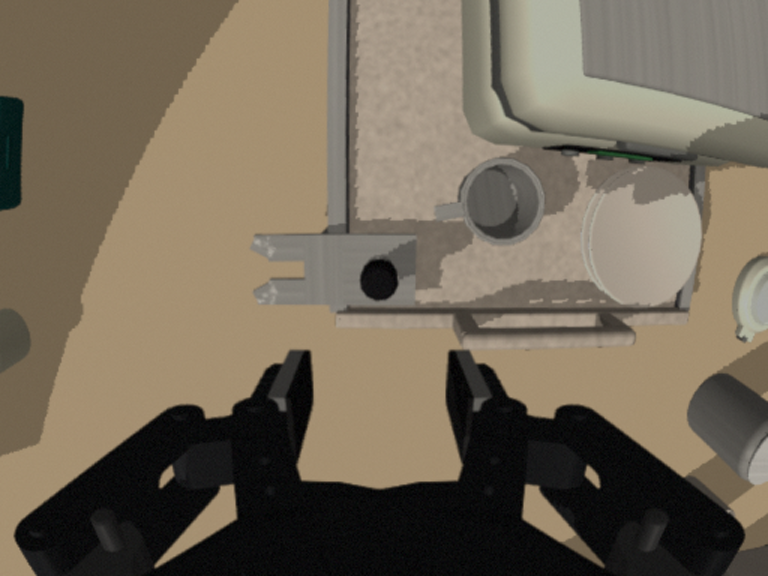

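The wrist view shows the knob's top centre at (379,279), slot closed end at (304,269) with sides y 261 and 278, plate edges y 235 and 304, inboard edge x 415, tips x 253, handle bar from 460 to 634 at y 318–345 (all in 1.5x pixels).

```bash
cat >> h.py <<'E'
def fish(c,u,v,z):
    K=c['K']; a=np.array([(u-K[0,2])/K[0,0],(v-K[1,2])/K[1,1]]); th=np.linalg.norm(a)
    w=c['R'].T@np.r_[a/th*np.sin(th),np.cos(th)]; o=-c['R'].T@c['t']; return o+w*(z-o[2])/w[2]
def F(c,u,v,z): return fish(c,(u+.5)/1.5-.5,(v+.5)/1.5-.5,z)
def tool(p):
    o=get_obs(); return Ro.from_quat(o['ee_rot']).inv().apply(p-o['position'])
E
python3 - <<'E'
from h import *
c=load('w1')
for n,u,v,z in [('knob top',379,279,.0855),('slot end',304,269.5,.05),('in front',415,304,.05),('in back',415,235,.05),('tip back',253,238,.05),('tip front',255,302,.05),('plate f2',300,304,.05),('barL',460,330,.088),('barR',634,330,.088),('bar L back',463,318,.088),('barR back',630,318,.088)]:
  p=F(c,u,v,z); print(n,np.round(p,4),np.round(tool(p),4))
E
```

```text
knob top [ 0.5734 -0.0321  0.0855] [ 0.0052 -0.0019  0.1146]
slot end [0.5611 0.0184 0.05  ] [ 0.0033 -0.0538  0.1501]
in front [ 0.5525 -0.0621  0.05  ] [-0.0213  0.0233  0.1501]
in back [ 0.5998 -0.0513  0.05  ] [0.0273 0.0222 0.15  ]
tip back [0.5761 0.0576 0.05  ] [ 0.0258 -0.0893  0.1501]
tip front [0.5305 0.0499 0.05  ] [-0.0204 -0.0908  0.1501]
plate f2 [0.5359 0.0172 0.05  ] [-0.0216 -0.0577  0.1501]
barL [ 0.5522 -0.0884  0.088 ] [-0.0268  0.049   0.1121]
barR [ 0.5756 -0.214   0.088 ] [-0.0291  0.1767  0.1121]
bar L back [ 0.5603 -0.0882  0.088 ] [-0.0189  0.0505  0.1121]
barR back [ 0.5833 -0.207   0.088 ] [-0.0201  0.1714  0.1121]
```

Emit:
jog_arm(
  increments=[
    [0.0035,-0.001,0.04,0,0,0,0.1],
    [0.0035,-0.001,0.08,0,0,0,0.1],
    [0.0035,-0.001,0.107,0,0,0,0.1],
    [0.0035,-0.001,0.117,0,0,0,0.1],
    [0.0035,-0.001,0.117,0,0,0,0.1],
  ],
)

```text
clock: 2.15
position: [0.5704, -0.035, 0.0816]
ee_rot: [0.995, 0.099, -0.002, -0.0]
ft_force: [-0.1, 0.3, 0.2]
grip_width: 0.553
grasp_force: 0.0
```

Emit:
jog_arm(
  increments=[
    [0,0,0,0,0,0,-0.2],
    [0,0,0,0,0,0,-0.5],
    [0,0,0,0,0,0,-1],
    [0,0,0,0,0,0,-1],
    [0,0,0,0,0,0,-1],
  ],
  grip_force=25,
)

```text
clock: 2.57
position: [0.5729, -0.0334, 0.0847]
ee_rot: [0.995, 0.1, 0.001, 0.0]
ft_force: [-0.0, -0.4, 0.3]
grip_width: -0.004
grasp_force: 0.0
```

The fingers shut on nothing, so I look at what happened.

```bash
python3 -c "
from h import *
c=snap('wrist','w2',s=1.5);print(get_obs()['position'], get_obs()['grip_width'])
s=optics.camera('scene');np.savez('pics/s2.npz',**s)
A=cv2.resize(s['color'][160:260,210:330,::-1],None,fx=4.5,fy=4.5,interpolation=cv2.INTER_CUBIC)
B=cv2.imread('pics/w2.png')[100:400,100:700]
cv2.imwrite('pics/w2b.png',np.vstack([cv2.resize(A,(360,300)),np.zeros((0,360,3),np.uint8)]) if 0 else np.hstack([cv2.resize(A,(360,300)),cv2.resize(B,(440,220),interpolation=cv2.INTER_AREA)[:220] if 0 else cv2.copyMakeBorder(cv2.resize(B,(440,220)),0,80,0,0,0)]))"
```

```text
[ 0.57273436 -0.03341974  0.08442231] 0.0019584522515221346
```

View pics/w2b.png

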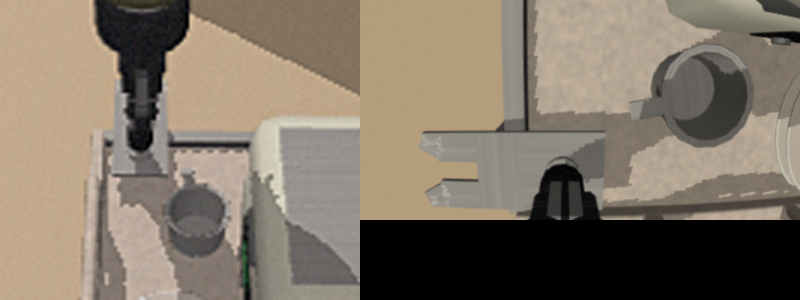

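Run:
```python
from h import *
c=load('w2');K=c['K']
def fd(u,v):
    d=c['depth'][v,u]; a=np.array([(u-K[0,2])/K[0,0],(v-K[1,2])/K[1,1]]); th=np.linalg.norm(a)
    r=np.r_[a/th*np.tan(th),1]*d; return c['R'].T@(r-c['t'])
for u in (250,):
  for v in range(204,290,4): print(u,v,c['color'][v,u],np.round(tool(fd(u,v)),4),np.round(fd(u,v)[2],4), c['depth'][v,u])
im=c['color'][190:300,190:310,::-1]; cv2.imwrite('pics/w2c.png',cv2.convertScaleAbs(cv2.resize(im,None,fx=5,fy=5,interpolation=cv2.INTER_CUBIC),alpha=1.6,beta=20))
```

```text
250 204 [142 136 129] [ 0.0121 -0.0013  0.0342] 0.0501 0.1914471
250 208 [120 117 109] [ 0.0094 -0.0013  0.0341] 0.0501 0.1921242
250 212 [142 138 130] [ 0.0075 -0.0013  0.0315] 0.0527 0.19013801
250 216 [33 32 30] [ 0.0104 -0.0012  0.0156] 0.0686 0.174005
250 220 [2 5 8] [ 0.0107 -0.0011  0.0081] 0.0761 0.1667505
250 224 [7 8 8] [ 0.0104 -0.0011  0.0025] 0.0817 0.16142386
250 228 [12  9 10] [ 0.0099 -0.001  -0.0021] 0.0863 0.1570612
250 232 [16 13 14] [ 0.0114 -0.001  -0.0113] 0.0955 0.14784259
250 236 [18 18 19] [ 0.0115 -0.0009 -0.0167] 0.1009 0.14260875
250 240 [17 17 14] [ 0.0117 -0.0009 -0.0218] 0.106 0.1376086
250 244 [16 16 13] [ 0.011  -0.0008 -0.0248] 0.109 0.13496539
250 248 [17 15 16] [ 0.0119 -0.0008 -0.0309] 0.1151 0.12885678
250 252 [9 8 8] [ 0.0112 -0.0008 -0.0335] 0.1177 0.12645015
250 256 [14 14 15] [ 0.0115 -0.0007 -0.0378] 0.122 0.12230512
250 260 [10 12 11] [ 0.0115 -0.0007 -0.0414] 0.1256 0.118788965
250 264 [26 26 24] [ 0.0107 -0.0007 -0.0433] 0.1275 0.11719727
250 268 [30 28 27] [ 0.0091 -0.0007 -0.0439] 0.1281 0.117021896
250 272 [26 25 24] [ 0.0077 -0.0007 -0.0447] 0.1289 0.11663665
250 276 [23 20 20] [ 0.0053 -0.0007 -0.0438] 0.128 0.118115194
250 280 [27 25 26] [ 0.0042 -0.0007 -0.0452] 0.1294 0.11708311
250 284 [25 21 22] [ 0.0015 -0.0007 -0.0439] 0.1281 0.11905144
250 288 [26 23 25] [-0.0007 -0.0007 -0.0437] 0.1279 0.11984051
```

View pics/w2c.png

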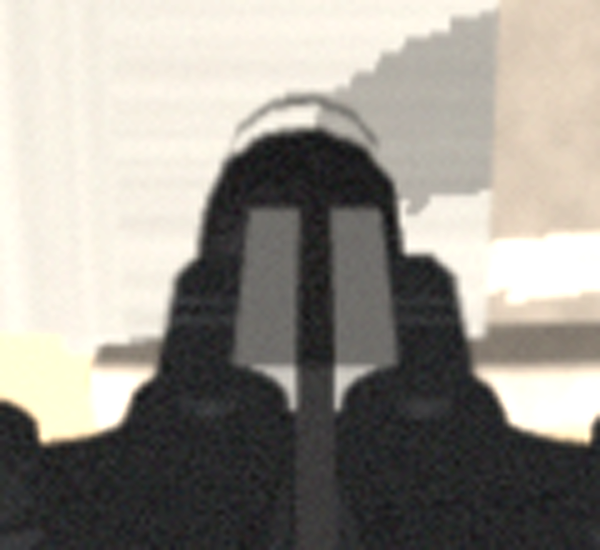

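The enlarged crop shows two grey strips (245–300 and 330–385, from y 210) and a black dome above them, (200–400, 130–200), with the collar's arc at y 100. I need the depth to tell fingertip from knob.

Run:
```python
from h import *
c=load('w2');K=c['K']
def fd(u,v):
    d=c['depth'][v,u]; a=np.array([(u-K[0,2])/K[0,0],(v-K[1,2])/K[1,1]]); th=np.linalg.norm(a)
    r=np.r_[a/th*np.tan(th),1]*d; return c['R'].T@(r-c['t'])
for u in (230,234,244,250,253,261,268):
  print(u,[tuple(np.round(1000*np.r_[tool(fd(u,v))[:2],fd(u,v)[2]]).astype(int)) for v in range(216,270,4)])
print(Ro.from_quat(get_obs()['ee_rot']).inv().apply(c['R'][2]))
s=load('s2');print('scene')
for u in range(250,266,3): print(u,[tuple(np.round(1000*np.r_[tool(px(s,u,v))[:2],px(s,u,v)[2]]).astype(int)) for v in range(186,214,3)])
```

```text
230 [(np.int64(4), np.int64(-14), np.int64(50)), (np.int64(1), np.int64(-15), np.int64(50)), (np.int64(-2), np.int64(-15), np.int64(49)), (np.int64(-5), np.int64(-15), np.int64(50)), (np.int64(0), np.int64(-13), np.int64(68)), (np.int64(2), np.int64(-12), np.int64(78)), (np.int64(3), np.int64(-12), np.int64(86)), (np.int64(7), np.int64(-11), np.int64(101)), (np.int64(8), np.int64(-10), np.int64(106)), (np.int64(7), np.int64(-10), np.int64(110)), (np.int64(8), np.int64(-10), np.int64(116)), (np.int64(8), np.int64(-9), np.int64(119)), (np.int64(14), np.int64(-8), np.int64(134)), (np.int64(13), np.int64(-8), np.int64(136))]
234 [(np.int64(4), np.int64(-12), np.int64(51)), (np.int64(1), np.int64(-12), np.int64(49)), (np.int64(6), np.int64(-11), np.int64(71)), (np.int64(6), np.int64(-10), np.int64(78)), (np.int64(7), np.int64(-10), np.int64(84)), (np.int64(5), np.int64(-10), np.int64(86)), (np.int64(3), np.int64(-10), np.int64(86)), (np.int64(7), np.int64(-9), np.int64(101)), (np.int64(7), np.int64(-9), np.int64(105)), (np.int64(7), np.int64(-8), np.int64(109)), (np.int64(8), np.int64(-8)
[... 5301 characters left out ...]
int64(-42), np.int64(55)), (np.int64(15), np.int64(-36), np.int64(50)), (np.int64(14), np.int64(-22), np.int64(53)), (np.int64(14), np.int64(-11), np.int64(54)), (np.int64(15), np.int64(-3), np.int64(51)), (np.int64(15), np.int64(7), np.int64(50))]
265 [(np.int64(24), np.int64(-134), np.int64(1)), (np.int64(23), np.int64(-80), np.int64(50)), (np.int64(23), np.int64(-68), np.int64(51)), (np.int64(23), np.int64(-56), np.int64(52)), (np.int64(23), np.int64(-48), np.int64(48)), (np.int64(23), np.int64(-37), np.int64(48)), (np.int64(23), np.int64(-25), np.int64(50)), (np.int64(23), np.int64(-14), np.int64(50)), (np.int64(23), np.int64(-3), np.int64(51)), (np.int64(23), np.int64(6), np.int64(49))]
```

The depth says the fingertips are at z ≈ 0.09, just above the knob top (0.0865), though the nominal tip extent puts them near 0.06. So the fingers end about 30 mm short of where the data puts them. I open, go lower in a small step, and measure the tips again.

Emit:
jog_arm(
  increments=[
    [0,0,0,0,0,0,0.1],
    [0,0,0,0,0,0,0.1],
    [0,0,0,0,0,0,0.1],
    [0,0,0.008,0,0,0,0.1],
    [0,0,0.008,0,0,0,0.1],
  ],
)

```text
clock: 3.08
position: [0.5716, -0.0334, 0.0741]
ee_rot: [0.995, 0.1, -0.001, -0.0]
ft_force: [-0.3, 1.4, 0.3]
grip_width: 0.55
grasp_force: 0.0
```

```bash
cat >> h.py <<'E'
def cloud(c):
    K=c['K'];v,u=np.mgrid[0:384,0:512]; a=np.stack([(u-K[0,2])/K[0,0],(v-K[1,2])/K[1,1]],-1); th=np.linalg.norm(a,axis=-1,keepdims=True)
    r=np.concatenate([a/th*np.tan(th),np.ones_like(th)],-1)*c['depth'][...,None]
    o=get_obs(); W=(r-c['t'])@c['R']; return W,(W-o['position'])@Ro.from_quat(o['ee_rot']).as_matrix()
E
python3 - <<'E'
from h import *
c=optics.camera('wrist');np.savez('pics/w3.npz',**c)
W,T=cloud(c);o=get_obs();print(o['position'],o['grip_width'],o['ft_force'])
for lo,hi in ((-.045,-.015),(.015,.045)):
  m=(c['depth']>0)&(T[...,1]>lo)&(T[...,1]<hi)&(abs(T[...,0])<.02)&(W[...,2]>.058)
  z=W[...,2][m]; q=T[m]; print(m.sum(),np.percentile(z,[0,1,2,5,10,50])); k=z<np.percentile(z,8); print(np.round(q[k][:8],3))
E
```

```text
[ 0.57162426 -0.03338186  0.07454918] 0.5490637046122407 [ 0.27893049  0.38339146 -0.0568264 ]
7828 [0.08179405 0.08752022 0.09021116 0.09735222 0.10700803 0.15024209]
[[ 0.011 -0.03  -0.012]
 [ 0.011 -0.029 -0.011]
 [ 0.011 -0.029 -0.011]
 [ 0.011 -0.028 -0.012]
 [ 0.011 -0.028 -0.012]
 [ 0.011 -0.027 -0.011]
 [ 0.01  -0.027 -0.011]
 [ 0.011 -0.026 -0.013]]
7704 [0.08197669 0.08754196 0.0901844  0.09694272 0.10664163 0.15112246]
[[ 0.011  0.023 -0.012]
 [ 0.011  0.024 -0.012]
 [ 0.011  0.024 -0.012]
 [ 0.011  0.025 -0.012]
 [ 0.011  0.025 -0.012]
 [ 0.011  0.026 -0.011]
 [ 0.011  0.026 -0.012]
 [ 0.011  0.027 -0.013]]
```

Confirmed: with the fingers 47 mm open, the tips are about 8 mm behind the reported TCP. I go 20 mm lower and grip.

Emit:
jog_arm(
  increments=[
    [0,0,0.01,0,0,0,0.1],
    [0,0,0.019,0,0,0,0.1],
    [0,0,0.019,0,0,0,0.1],
  ],
)

```text
clock: 3.38
position: [0.5709, -0.0334, 0.0542]
ee_rot: [0.995, 0.1, -0.002, -0.0]
ft_force: [-1.4, 0.6, -1.2]
grip_width: 0.55
grasp_force: 0.0
```

Emit:
jog_arm(
  increments=[
    [0,0,0,0,0,0,-0.1],
    [0,0,0,0,0,0,-0.3],
    [0,0,0,0,0,0,-0.6],
    [0,0,0,0,0,0,-0.8],
    [0,0,0,0,0,0,-0.8],
  ],
  grip_force=25,
)

```text
clock: 3.8
position: [0.5725, -0.0333, 0.0569]
ee_rot: [0.995, 0.1, 0.0, 0.0]
ft_force: [0.5, 0.9, -0.2]
grip_width: 0.266
grasp_force: 24.7
```

Gripped the knob (0.266, 25 N). Now I lift it straight.

Emit:
jog_arm(
  increments=[
    [0,0,-0.01,0,0,0,-0.8],
    [0,0,-0.025,0,0,0,-0.8],
    [0,0,-0.045,0,0,0,-0.8],
    [0,0,-0.058,0,0,0,-0.8],
    [0,0,-0.058,0,0,0,-0.8],
  ],
)

```text
clock: 4.22
position: [0.5742, -0.0333, 0.1182]
ee_rot: [0.995, 0.1, 0.002, 0.001]
ft_force: [0.5, 0.5, -0.4]
grip_width: 0.267
grasp_force: 24.7
```

Emit:
jog_arm(
  increments=[
    [0,0,0,0,0,0,-0.8],
    [0,0,0,0,0,0,-0.8],
    [0,0,0,0,0,0,-0.8],
  ],
)

```text
clock: 4.47
position: [0.5717, -0.0334, 0.1136]
ee_rot: [0.995, 0.1, -0.001, -0.0]
ft_force: [0.7, -0.4, -0.6]
grip_width: 0.268
grasp_force: 24.6
```

Run:
```python
from h import *
c=optics.camera('wrist');np.savez('pics/w4.npz',**c)
s=optics.camera('scene');np.savez('pics/s4.npz',**s)
A=cv2.resize(s['color'][140:250,215:305,::-1],None,fx=5,fy=5,interpolation=cv2.INTER_CUBIC)
B=cv2.resize(c['color'][120:250,150:320,::-1],None,fx=2,fy=2,interpolation=cv2.INTER_CUBIC)
B=cv2.copyMakeBorder(B,0,A.shape[0]-B.shape[0],0,0,0);cv2.imwrite('pics/w4.png',np.hstack([A,B]))
go(.56,.023,.115,11.5);print(get_obs()['grip_width'],get_obs()['grasp_force'])
```

```text
pos [ 0.5718 -0.0333  0.1138] yaw 11.51 shift [-0.0003 -0.0576 -0.0012] turn [-0.0004  0.0014  0.0001] n 1.4
0.26776235452895925 24.648768621264026
```

View pics/w4.png

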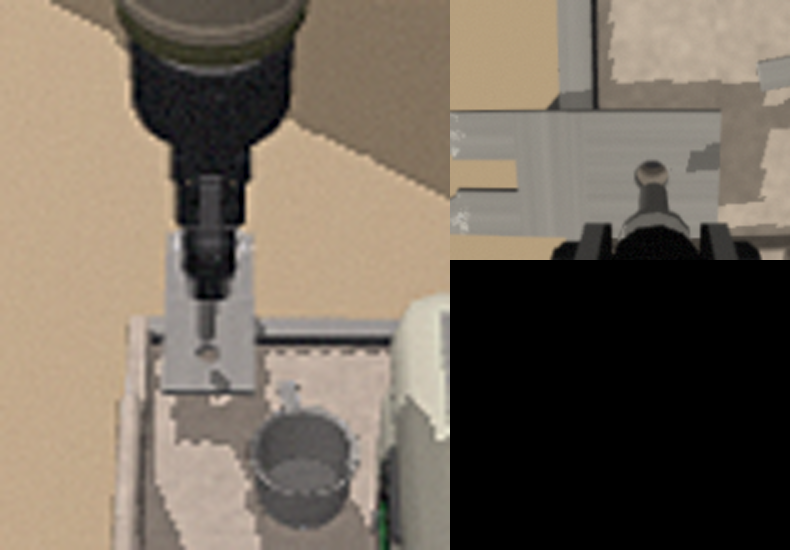

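The pin is lifted and hangs straight; in the wrist crop the bore (652,174) and the slot's centre line (517,174) lie on one level row, so the heading is right. I go out to the flare, 22 mm outboard of home.

Emit:
jog_arm(
  increments=[
    [0,-0.02,0,0,0,0,-0.8],
    [0,-0.045,0,0,0,0,-0.8],
    [0,-0.07,0,0,0,0,-0.8],
    [0,-0.0795,0,0,0,0,-0.8],
    [0,-0.0795,0,0,0,0,-0.8],
  ],
)

```text
clock: 4.98
position: [0.5557, 0.0477, 0.1144]
ee_rot: [0.995, 0.102, -0.0, -0.001]
ft_force: [-0.1, 0.0, -0.2]
grip_width: 0.268
grasp_force: 24.7
```

Emit:
jog_arm(
  increments=[
    [0,0,0,0,0,0,-0.8],
    [0,0,0,0,0,0,-0.8],
    [0,0,0,0,0,0,-0.8],
  ],
)

```text
clock: 5.23
position: [0.5567, 0.0429, 0.1144]
ee_rot: [0.995, 0.099, -0.0, 0.0]
ft_force: [-0.2, 0.1, -0.5]
grip_width: 0.269
grasp_force: 24.7
```

Run:
```python
from h import *
c=optics.camera('wrist');np.savez('pics/w5.npz',**c)
B=cv2.resize(c['color'][110:260,130:360,::-1],None,fx=3.4,fy=3.4,interpolation=cv2.INTER_CUBIC);cv2.imwrite('pics/w5.png',B)
e=np.radians(11.5);h=np.array([.5718,-.0333])+.0575*np.array([-np.sin(e),np.cos(e)]);print(h)
go(h[0],h[1],.0575,11.5)
```

```text
[0.56033634 0.02304567]
pos [0.5567 0.0431 0.1144] yaw 11.39 shift [-0.0004  0.0203  0.0569] turn [ 0.0004  0.0003 -0.0019] n 1.5
```

View pics/w5.png

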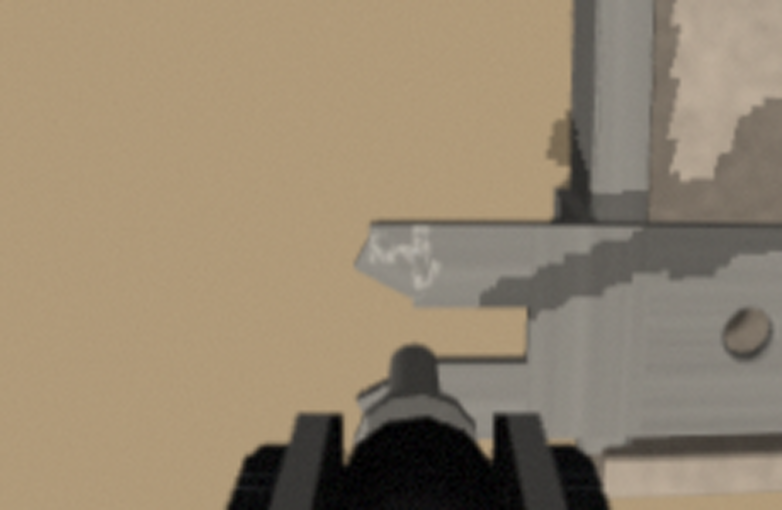

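The picture shows the pin tip (back edge at (413,344)) in front of the flare, slot sides at y 304 and 358, bore at (748,333). I check the lateral fit with numbers.

Run:
```python
from h import *
c=load('w5')
G=lambda u,v,z:np.round(tool(fish(c,130+u/3.4-.35,110+v/3.4-.35,z))*1000,1)
print('tip back',G(413,344,.0587),'sides',G(480,304,.05),G(480,357,.05),'end',G(527,331,.05),'bore',G(748,333,.05),'edges',G(500,222,.05),G(700,222,.05))
```

```text
tip back [ 0.1 -0.7 55.7] sides [ 6.4 14.  64.4] [-5.9 14.2 64.4] end [ 0.2 24.6 64.4] bore [-0.6 76.1 64.5] edges [24.8 18.  64.4] [25.2 62.5 64.5]
```

Run:
```python
from h import *
c=load('w5');W,T=cloud(c)
for v in range(208,236,2):
  r=T[v,246:258]; z=W[v,246:258,2]; k=(z>.06); 
  if k.any(): i=np.where(k)[0]; print(v,'x max',np.round(r[k,0].max()*1000,1),'y mid',np.round(r[k,1].mean()*1000,1),'z',np.round(np.median(z[k])*1000,1))
w=load('w4');o=get_obs()
```

```text
212 x max 4.0 y mid -0.7 z 71.4
214 x max 4.1 y mid -0.3 z 74.9
216 x max 4.0 y mid -0.3 z 78.5
218 x max 3.7 y mid -0.3 z 82.9
220 x max 4.1 y mid -0.3 z 86.4
222 x max 4.1 y mid -0.3 z 90.3
224 x max 9.5 y mid -0.2 z 108.3
226 x max 9.3 y mid -0.2 z 111.4
228 x max 8.1 y mid -0.2 z 111.3
230 x max 7.0 y mid -0.2 z 111.3
232 x max 10.7 y mid -0.2 z 111.6
234 x max 11.1 y mid -0.1 z 125.8
```

Shank and collar depth put the pin's axis at tool x −1.0, y −0.2 mm; the slot's centre line is at x +0.1 and home at y ≈ +19.3. So I go +1 mm in x, down 57 mm, then 19 mm inboard.

Emit:
jog_arm(
  increments=[
    [0.001,0,0.02,0,0,0,-0.8],
    [0.001,0,0.04,0,0,0,-0.8],
    [0.001,0,0.053,0,0,0,-0.8],
    [0.001,0,0.0565,0,0,0,-0.8],
    [0.001,0,0.0565,0,0,0,-0.8],
  ],
)

```text
clock: 5.7
position: [0.5572, 0.0442, 0.0576]
ee_rot: [0.995, 0.1, -0.001, 0.0]
ft_force: [-0.1, 0.1, -0.0]
grip_width: 0.27
grasp_force: 24.8
```

Emit:
jog_arm(
  increments=[
    [0,0,0,0,0,0,-0.8],
    [0,0.003,0,0,0,0,-0.8],
    [0,0.006,0,0,0,0,-0.8],
    [0,0.009,0,0,0,0,-0.8],
    [0,0.012,0,0,0,0,-0.8],
  ],
)

```text
clock: 6.12
position: [0.5601, 0.0324, 0.0584]
ee_rot: [0.995, 0.1, 0.0, 0.0]
ft_force: [-0.1, 0.1, -0.8]
grip_width: 0.266
grasp_force: 24.8
```

Emit:
jog_arm(
  increments=[
    [0,0.003,0,0,0,0,-0.8],
    [0,0.005,0,0,0,0,-0.8],
    [0,0.007,0,0,0,0,-0.8],
    [0,0.007,0,0,0,0,-0.8],
    [0,0.007,0,0,0,0,-0.8],
  ],
)

```text
clock: 6.53
position: [0.5612, 0.0261, 0.0581]
ee_rot: [0.995, 0.1, 0.0, -0.0]
ft_force: [-0.5, -0.5, -0.4]
grip_width: 0.265
grasp_force: 24.8
```

Run:
```python
from h import *
go(.56033,.02305,.0573,11.5)
c=optics.camera('wrist');np.savez('pics/w6.npz',**c);W,T=cloud(c)
print(get_obs()['grip_width'],get_obs()['grasp_force'],get_obs()['ft_force'])
for v in range(206,236,3):
  r=T[v,246:258]; z=W[v,246:258,2]; i=r[:,0].argmax(); print(v,np.round(r[i]*1000,1),np.round(np.median(z)*1000,1))
```

```text
pos [0.5612 0.0261 0.0581] yaw 11.49 shift [-0.0015  0.0028  0.0008] turn [-0.     -0.     -0.0001] n 0.1
0.26825199274632117 24.773509465449024 [ 0.90943574 -0.09880663 -1.78866469]
206 [19.3  1.2  6.6] 49.7
209 [17.3 -0.5  7.5] 49.7
212 [15.3  1.2  8. ] 49.4
215 [13.8  0.1  7.5] 49.4
218 [11.8  2.3  8. ] 49.6
221 [10.2 -2.7  7.5] 49.6
224 [9.5 0.6 4.7] 51.8
227 [ 8.9 -2.1  1.6] 55.1
230 [6.8 0.1 2.5] 55.0
233 [ 10.4   2.6 -10.3] 67.9
```

Emit:
jog_arm(
  increments=[
    [0,0.0015,0,0,0,0,-0.8],
    [0,0.0025,0.001,0,0,0,-0.8],
    [0,0.0025,0.0022,0,0,0,-0.8],
    [0,0.0025,0.0022,0,0,0,-0.8],
    [0,0.0025,0.0022,0,0,0,-0.8],
  ],
)

```text
clock: 7.0
position: [0.5621, 0.0237, 0.0568]
ee_rot: [0.995, 0.1, 0.0, 0.0]
ft_force: [-3.4, -0.7, 8.4]
grip_width: 0.265
grasp_force: 25.6
```

Run:
```python
from h import *
go(.56033,.02305,.0558,11.5)
c=optics.camera('wrist');np.savez('pics/w7.npz',**c);W,T=cloud(c)
print(get_obs()['grip_width'],get_obs()['grasp_force'],get_obs()['ft_force'])
```

```text
pos [0.5621 0.0237 0.0568] yaw 11.51 shift [-0.0019  0.0002  0.001 ] turn [ 0.0007 -0.0007  0.0001] n 0.1
0.26522032273700796 25.555302199500147 [-2.66048629  0.50489881  8.23486545]
```

Collar is on the plate (8 N up). Release, then rise.

Emit:
jog_arm(
  increments=[
    [-0.001,0,-0.001,0,0,0,-0.3],
    [-0.001,0,-0.001,0,0,0,0.1],
    [-0.001,0,-0.001,0,0,0,0.1],
    [-0.001,0,-0.001,0,0,0,0.1],
    [-0.001,0,-0.001,0,0,0,0.1],
  ],
)

```text
clock: 7.47
position: [0.5607, 0.0235, 0.0568]
ee_rot: [0.995, 0.1, -0.0, 0.0]
ft_force: [0.2, -0.1, 0.3]
grip_width: 0.549
grasp_force: 0.0
```

Emit:
jog_arm(
  increments=[
    [0,0,-0.02,0,0,0,0.1],
    [0,0,-0.05,0,0,0,0.1],
    [0,0,-0.09,0,0,0,0.1],
    [0,0,-0.1,0,0,0,0.1],
    [0,0,-0.1,0,0,0,0.1],
  ],
)

```text
clock: 7.88
position: [0.5628, 0.0238, 0.1607]
ee_rot: [0.995, 0.1, 0.003, 0.0]
ft_force: [0.3, -0.2, -0.0]
grip_width: 0.551
grasp_force: 0.0
```

Run:
```python
from h import *
c=snap('wrist','w8',s=1.5);W,T=cloud(c);print(get_obs()['position'],get_obs()['grip_width'],get_obs()['ft_force'])
m=(c['color'].max(-1)<45)&(W[...,2]>.06)&(W[...,2]<.1)&(np.hypot(W[...,0]-.561,W[...,1]-.023)<.03)
q=W[m];k=q[:,2]>.083;print('knob',m.sum(),k.sum(),q[k].mean(0),q[k].min(0),q[k].max(0),np.percentile(q[:,2],98))
B=cv2.imread('pics/w8.png')[150:430,150:750];cv2.imwrite('pics/w8c.png',B)
```

```text
[0.56170244 0.02357115 0.15841481] 0.5512453374581885 [-1.16113771  0.07804873 -0.20170232]
knob 715 619 [0.56207772 0.0239395  0.08613298] [0.55014104 0.01245704 0.08303765] [0.57271124 0.03509201 0.0882824 ] 0.0877045948940382
```

View pics/w8c.png

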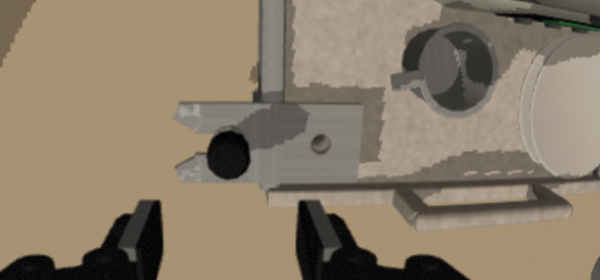

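The knob stands in the notch (228,154), top at z 0.087 so the collar is down; the empty bore is at (320,144); handle bar runs (395,205)–(572,205). I check against home and locate the hook point.

Run:
```python
from h import *
c=load('w8');W,T=cloud(c)
e=np.radians(11.5);ex=np.array([np.cos(e),np.sin(e)]);ey=np.array([-ex[1],ex[0]])
b=F(c,470,293.5,.05)[:2];n=b+.0575*ey;k=np.array([.5620,.0239])-n;print('bore',b,'notch',n,'pin rel notch',k@ex,k@ey)
q=W[...,:2]-b;X=q@ex;Y=q@ey;Z=W[...,2]
m=(Z>.078)&(Z<.1)&(X<-.02)&(X>-.07)&(Y<-.04)&(Y>-.2)&(c['depth']>0);print(m.sum(),'bar X',np.percentile(X[m],[2,50,98]),'Y',np.percentile(Y[m],[1,99]),'Z',np.median(Z[m]));print(np.degrees(np.arctan(np.polyfit(Y[m],X[m],1)[0])))
g=(Z>.055)&(Z<.08)&(X>-.025)&(X<.08)&(Y<-.03)&(Y>-.12)&(c['depth']>0);print('strainer X',np.percentile(X[g],[1,99]),'Y',np.percentile(Y[g],[1,99]))
for dx,dy in((-.014,-.112),): print('hook',b+dx*ex+dy*ey)
p=b-.014*ex-.112*ey; go(p[0],p[1],.158,11.5)
```

```text
bore [ 0.57107568 -0.03147978] notch [0.55961202 0.02486589] pin rel notch 0.0021474722498771867 -0.0014225873509135902
1484 bar X [-0.04402118 -0.0365134  -0.03285461] Y [-0.18014084 -0.05437609] Z 0.08656624715046246
-0.14653540582029922
strainer X [0.02296208 0.07669987] Y [-0.10609669 -0.03629499]
hook [ 0.57968594 -0.1440225 ]
pos [0.5617 0.0236 0.1584] yaw 11.5 shift [-0.0158  0.1678  0.0005] turn [ 0.001 -0.003 -0.   ] n 4.0
```

Pin sits within 2.1 mm / 1.4 mm of home. Now I shut the fingers and go above the gap behind the bar.

Emit:
jog_arm(
  increments=[
    [-0.016,0.04,0,0,0,0,-1],
    [-0.016,0.08,0,0,0,0,-1],
    [-0.016,0.12,0,0,0,0,-1],
    [-0.016,0.155,0,0,0,0,-1],
    [-0.016,0.168,0,0,0,0,-1],
  ],
)

```text
clock: 8.35
position: [0.5776, -0.151, 0.155]
ee_rot: [0.995, 0.097, -0.001, 0.001]
ft_force: [-0.0, -1.5, -0.9]
grip_width: -0.0
grasp_force: 0.0
```

Emit:
jog_arm(
  increments=[
    [0,0,0,0,0,0,-1],
    [0,0,0.02,0,0,0,-1],
    [0,0,0.035,0,0,0,-1],
    [0,0,0.035,0,0,0,-1],
    [0,0,0.035,0,0,0,-1],
  ],
)

```text
clock: 8.77
position: [0.5778, -0.1429, 0.1208]
ee_rot: [0.995, 0.101, -0.001, -0.001]
ft_force: [-0.1, 0.2, 1.2]
grip_width: 0.002
grasp_force: 0.0
```

Run:
```python
from h import *
go(.5797,-.144,.063,11.5)
c=optics.camera('wrist');np.savez('pics/w9.npz',**c);W,T=cloud(c);print(get_obs()['grip_width'],get_obs()['ft_force'])
e=np.radians(11.5);ex=np.array([np.cos(e),np.sin(e)]);ey=np.array([-ex[1],ex[0]]);q=W[...,:2]-[.5711,-.0315];X=q@ex;Y=q@ey;Z=W[...,2]
m=(c['depth']>0)&(abs(T[...,0])<.016)&(abs(T[...,1])<.02)&(Z>.095);i=np.argsort(Z[m])[:6];print('tips',np.round(T[m][i],3))
g=(Z>.062)&(Z<.08)&(X>-.02)&(X<.09)&(Y<-.02)&(Y>-.13)&(c['depth']>0);print('strainer X',np.percentile(X[g],[1,99]),'Y',np.percentile(Y[g],[1,99]))
s=(Z>.05)&(Z<.068)&(X>-.04)&(X<.1)&(Y<-.125)&(Y>-.28)&(c['depth']>0);print('saucers X',np.percentile(X[s],[1,99]),'Y',np.percentile(Y[s],[1,99]))
k=(Z>.15)&(Z<.22)&(X>.05)&(c['depth']>0)&(T[...,0]>.05);print('cooker X',np.percentile(X[k],[.5,5]),'Z',np.percentile(Z[k],[99]))
```

```text
pos [ 0.5778 -0.1429  0.1208] yaw 11.59 shift [0.0018 0.0015 0.0578] turn [-0.0016  0.0022  0.0016] n 1.4
0.002798811523776038 [ 0.43905648 -0.82016021  0.20260038]
tips [[ 0.01  -0.006 -0.006]
 [ 0.01   0.003 -0.007]
 [ 0.01   0.004 -0.007]
 [ 0.01   0.006 -0.007]
 [ 0.01   0.004 -0.007]
 [ 0.01   0.005 -0.008]]
strainer X [0.0225134  0.08745682] Y [-0.12647506 -0.03746739]
saucers X [-0.03317068  0.08185057] Y [-0.25428334 -0.15269307]
cooker X [0.08758242 0.08787011] Z [0.18279934]
```

Emit:
jog_arm(
  increments=[
    [0.002,0.0,0.01,0,0,0,-1],
    [0.002,0.0,0.022,0,0,0,-1],
    [0.002,0.0,0.036,0,0,0,-1],
    [0.002,0.0,0.036,0,0,0,-1],
  ],
)

```text
clock: 9.15
position: [0.5789, -0.1435, 0.0828]
ee_rot: [0.995, 0.1, -0.002, -0.001]
ft_force: [-0.1, -1.1, 0.0]
grip_width: -0.003
grasp_force: 0.0
```

Emit:
jog_arm(
  increments=[
    [0,0.0,0.01,0,0,0,-1],
    [0,0.0,0.019,0,0,0,-1],
    [0,0.0,0.022,0,0,0,-1],
    [0,0.0,0.022,0,0,0,-1],
  ],
)

```text
clock: 9.48
position: [0.58, -0.1438, 0.063]
ee_rot: [0.995, 0.1, -0.001, -0.0]
ft_force: [0.3, -0.1, 0.1]
grip_width: 0.003
grasp_force: 0.0
```

Emit:
jog_arm(
  increments=[
    [-0.003,0,0,0,0,0,-1],
    [-0.006,0,0,0,0,0,-1],
    [-0.009,0,0,0,0,0,-1],
    [-0.012,0,0,0,0,0,-1],
    [-0.015,0,0,0,0,0,-1],
  ],
)

```text
clock: 9.9
position: [0.5663, -0.147, 0.0645]
ee_rot: [0.995, 0.1, 0.001, 0.0]
ft_force: [4.0, 0.5, -0.7]
grip_width: 0.0
grasp_force: 1.7
```

Contact at 4 N. Now I pull gently, 6 mm a row (about 70 mm/s).

Emit:
jog_arm(
  increments=[
    [-0.004,0,0,0,0,0,-1],
    [-0.009,0,0,0,0,0,-1],
    [-0.015,0,0,0,0,0,-1],
    [-0.021,0,0,0,0,0,-1],
    [-0.027,0,0,0,0,0,-1],
  ],
)

```text
clock: 10.32
position: [0.5391, -0.1524, 0.0643]
ee_rot: [0.995, 0.1, 0.0, 0.0]
ft_force: [3.8, 0.4, 3.6]
grip_width: 0.004
grasp_force: 1.9
```

Emit:
jog_arm(
  increments=[
    [-0.006,0,0,0,0,0,-1],
    [-0.012,0,0,0,0,0,-1],
    [-0.018,0,0,0,0,0,-1],
    [-0.024,0,0,0,0,0,-1],
    [-0.03,0,0,0,0,0,-1],
  ],
)

```text
clock: 10.73
position: [0.5094, -0.1584, 0.064]
ee_rot: [0.995, 0.1, 0.0, 0.0]
ft_force: [3.7, 0.4, 3.2]
grip_width: -0.001
grasp_force: 1.9
```

```bash
cat >> h.py <<'E'
def tray():
    c=optics.camera('wrist');np.savez('pics/wt.npz',**c);W,T=cloud(c)
    e=np.radians(11.5);ex=np.array([np.cos(e),np.sin(e)]);ey=np.array([-ex[1],ex[0]]);q=W[...,:2]-[.5711,-.0315];X=q@ex;Y=q@ey;Z=W[...,2]
    g=(Z>.066)&(Z<.078)&(X>-.14)&(X<.09)&(Y<-.02)&(Y>-.13)&(c['depth']>0)&(T[...,0]>.02);print('strainer front X',np.percentile(X[g],1),'n',g.sum())
    k=(Z>.12)&(Z<.22)&(X>-.05)&(Y<-.05)&(c['depth']>0)&(T[...,0]>.05);print('cooker front X (0.0876 shut)',np.percentile(X[k],[.5,5]))
    o=get_obs();print('tool X',(o['position'][:2]-[.5711,-.0315])@ex,(o['position'][:2]-[.5711,-.0315])@ey,o['ft_force']); return c,X,Y,Z,T
E
python3 -c "
from h import *
tray()"
```

```text
strainer front X -0.040460992758320845 n 5152
cooker front X (0.0876 shut) [0.02064859 0.02120261]
tool X -0.08725948509471243 -0.1122145851877901 [-0.30095933 -1.15358491  0.56686183]
```

Tray about 66 mm out, everything riding along. On to the stop, slower at the end.

Emit:
jog_arm(
  increments=[
    [-0.004,0,0,0,0,0,-1],
    [-0.009,0,0,0,0,0,-1],
    [-0.014,0,0,0,0,0,-1],
    [-0.019,0,0,0,0,0,-1],
    [-0.023,0,0,0,0,0,-1],
  ],
)

```text
clock: 11.2
position: [0.4866, -0.1629, 0.0637]
ee_rot: [0.995, 0.1, -0.0, -0.0]
ft_force: [3.3, -0.1, -2.9]
grip_width: -0.004
grasp_force: 1.7
```

Emit:
jog_arm(
  increments=[
    [-0.003,0,0,0,0,0,-1],
    [-0.006,0,0,0,0,0,-1],
    [-0.008,0,0,0,0,0,-1],
    [-0.01,0,0,0,0,0,-1],
    [-0.012,0,0,0,0,0,-1],
  ],
)

```text
clock: 11.62
position: [0.4756, -0.1652, 0.0639]
ee_rot: [0.995, 0.1, 0.0, -0.0]
ft_force: [3.6, 0.5, -3.0]
grip_width: -0.005
grasp_force: 1.7
```

```bash
python3 -c "
from h import *
tray()"
```

```text
strainer front X -0.07497569997709208 n 5175
cooker front X (0.0876 shut) [-0.01377502 -0.01321986]
tool X -0.1207537134228692 -0.11198411568535617 [ 2.09005943  0.7529533  -0.51864883]
```

Emit:
jog_arm(
  increments=[
    [-0.001,0,0,0,0,0,-1],
    [-0.002,0,0,0,0,0,-1],
    [-0.003,0,0,0,0,0,-1],
  ],
)

```text
clock: 11.92
position: [0.4733, -0.1657, 0.0641]
ee_rot: [0.995, 0.1, 0.001, 0.0]
ft_force: [8.4, 2.3, -6.9]
grip_width: 0.001
grasp_force: 4.2
```

Force is rising to 8 N, so the tray has reached the stop. I back off 8 mm from the bar, rise, and check.

Emit:
jog_arm(
  increments=[
    [0.003,0,0,0,0,0,-1],
    [0.009,0,0,0,0,0,-1],
    [0.009,0,-0.01,0,0,0,-1],
    [0.009,0,-0.03,0,0,0,-1],
    [0.009,0,-0.06,0,0,0,-1],
  ],
)

```text
clock: 12.33
position: [0.48, -0.1634, 0.1232]
ee_rot: [0.995, 0.1, -0.002, -0.001]
ft_force: [1.3, -0.9, 0.0]
grip_width: -0.001
grasp_force: 0.0
```

Emit:
jog_arm(
  increments=[
    [0,0,-0.04,0,0,0,-1],
    [-0.02,0,-0.08,0,0,0,-1],
    [-0.02,0,-0.1,0,0,0,-1],
    [-0.02,0,-0.1,0,0,0,-1],
    [-0.02,0,-0.1,0,0,0,-1],
  ],
)

```text
clock: 12.75
position: [0.4625, -0.1683, 0.2259]
ee_rot: [0.995, 0.1, 0.001, 0.001]
ft_force: [-0.6, -0.8, -0.7]
grip_width: 0.003
grasp_force: 0.0
```

Run:
```python
from h import *
c,X,Y,Z,T=tray()
b=(Z>.08)&(Z<.1)&(X<-.1)&(X>-.2)&(Y<-.04)&(Y>-.2)&(c['depth']>0);print('bar X (-.0385 shut)',np.percentile(X[b],[2,50,98]))
W,_=cloud(c);m=(c['color'].max(-1)<45)&(Z>.082)&(Z<.095)&(abs(X)<.03)&(Y<.09)&(Y>.03);print('knob',m.sum(),X[m].mean(),Y[m].mean()-.0575,Z[m].mean())
cv2.imwrite('pics/w10.png',cv2.resize(c['color'][:,:,::-1],None,fx=1.5,fy=1.5)); print(get_obs()['position'],get_obs()['joint_velocities'].round(3))
```

```text
strainer front X -0.07797117976854313 n 1138
cooker front X (0.0876 shut) [-0.01543389 -0.01210814]
tool X -0.13419358315445384 -0.11203262099953537 [ 0.33765039 -0.33982178 -0.97065251]
bar X (-.0385 shut) [-0.14351713 -0.13773573 -0.13282913]
knob 278 -0.0003730585570488755 -0.004011326338332462 0.08612507143342032
[ 0.4619361  -0.16803743  0.22434245] [-0.005  0.025  0.     0.024  0.    -0.008 -0.002]
```

View pics/w10.png

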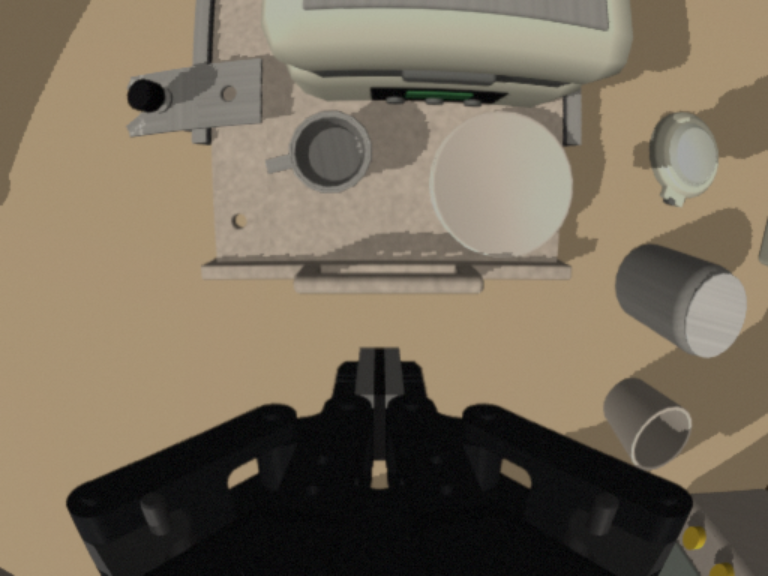

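The picture shows the tray out (bar moved 99 mm), the strainer (332,150) and saucers (500,182) standing, the pin's knob (146,95) in the notch, and the gripper clear of everything. I let the arm settle and hand in.

Emit:
jog_arm(
  increments=[
    [0,0,0,0,0,0,-1],
    [0,0,0,0,0,0,-1],
    [0,0,0,0,0,0,-1],
    [0,0,0,0,0,0,-1],
  ],
)

```text
clock: 13.13
position: [0.4617, -0.1678, 0.2232]
ee_rot: [0.995, 0.1, -0.001, -0.0]
ft_force: [0.2, -0.1, 0.5]
grip_width: -0.001
grasp_force: 0.0
```

```bash
python3 -c "
from h import *
print(workorder.hand_in())"
```

```text
the job is handed in; nothing more can be done
None
```

The job is handed in, with no verdict shown: the pin is parked and released in the side notch, then the tray was pulled gently to its stop (bar moved about 99 mm) with the saucers and strainer still standing.

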